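Fill, prime and cover a tray of heel blocks

ROBOT

A 6-joint arm with a two-finger parallel gripper is mounted at the origin on the work surface. World frame = base frame: x ahead of the robot, y to its left, z up, the work surface at z = 0. Lengths are in m, angles in rad, forces in N, time in s.
With the tool pointing down it reaches from about 0.425 to 1.125 m from the base axis. Payload 14.9 kg.
Tool frame: the origin (TCP) lies on the centre line of the jaws, within the pads' length; the fingertips stand 19 mm ahead of it and the grasp point (between the pads) is the TCP; z points along the fingers, y is the line along which they close (so a half turn about z gives the same grasp; the last joint's range is limited). The gripper opens to 91 mm and grips with 3 to 60 N. Pads are 32 mm wide; open, the fingers measure 118 mm over their backs; the gripper's body (76 mm by 178 mm) begins 60 mm behind the grasp point.
Start: joints at [1.167, 0.379, 1.734, -0, 1.028, -0.033], TCP at [0.254, 0.652, 0.233] pointing down, gripper open.
Joint ranges: [-2.77, 2.77], [-0.74, 2.19], [0, 2.66], [-1.06, 4.2], [0.31, 2.87], [-3.08, 3.08]. Speed limits (rad/s): [1.89, 1.89, 2.39, 3.14, 3.14, 3.14].

INTERFACE

Orientations are given as a unit quaternion [x, y, z, w].
In Python, from cell import bot, imaging, workorder, finder, monitor gives the robot as it stands. Calls block until the motion is done:
- bot.movep(position, orientation): joint-space move of the TCP to a pose.
- bot.line_to(position, rotation=None, feed=0.15, guard=None): straight line of the TCP; rotation=None keeps the orientation; feed is the mean speed in m/s. With guard (N) it stops when the force on the tool has changed by that much, and returns True; else False.
- bot.move_joints(angles): joint-space move.
- bot.grip(opening, grip_force=None): finger opening in m; grip_force is the grip in N (None keeps the last); returns when the fingers have stopped.
- bot.dwell(seconds).
- bot.inverse_kinematics(position, orientation): joint angles nearest the present ones, or None.
- imaging.snapshot(name): name is "scene" or "top"; returns a dict with "image" (420x560x3 uint8, blue, green, red), "depth" (420x560 float32, m along the optical axis (not along the pixel's ray), 0 where there is no reading), "camera_matrix" (3x3 intrinsics, pixels), "cam_to_world" (4x4, takes a point from camera to world coordinates). Camera axes: x right, y down, z forward; pixel columns grow to the right and rows downward; lengths in m; the calibration is good to about 2 mm. A picture is of the moment at which its call begins.
A pose or a line that the arm cannot do raises bot.IKError and nothing moves.
- workorder.sign_off(): hands the job in; it is judged then, once.
Trained networks look in the newest picture that a camera, given by its name, has taken for a name from the list of things; names that differ only in an ending like _2 or _b are one class to them, and where a whole thing is asked for, a point or a joint stands for the part that bears it (a point fixed in the world has none). Each returns a list of dicts, best first, with "conf" (0 to 1); they miss things now and then, are a little off and sometimes report something else, mostly with a low value. They report only what shows in the picture. A call takes as long as a camera call. They do not tell look-alikes from the thing itself.
- finder.spot_in(camera, thing): "extent" ([left, top, right, bottom] as shares, 0 to 1, of the picture: columns of its width, rows of its height, round what is visible of it).
- finder.landmark_of(camera, thing): "at" ([column, row] as shares, 0 to 1, of the picture: columns of its width, rows of its height: a listed point, or the origin of a listed thing).
Readings, each from a call of its own:
- monitor.read_time(): time.
- monitor.read_qpos(): joint angles.
- monitor.read_joint_velocities(): joint speeds.
- monitor.read_effort(): joint torques, N m.
- monitor.read_eef_pos(): TCP position.
- monitor.read_tcp_rot(): TCP orientation.
- monitor.read_contact_force(): force on the tool from outside, world axes, zero at the start.
- monitor.read_moment(): the same for the moment, N m.
- monitor.read_finger_gap(): finger opening in m.
- monitor.read_finger_force(): force on a finger pad.
Only numpy, scipy, OpenCV 4.12 (cv2) and the standard library are available. Lean on these libraries where they do the work, as an engineer would, in place of code of your own. Each camera call takes 0.05 s, during which the arm holds its last target. There are 200 camera calls.

TASK

Get this tray of shoe heel blocks ready for drying: put a spare block upright on the floor of every empty pocket, leaving the blocks already in the tray where they are. Once all six pockets are filled, and before the tray is covered, press the primer canister's nozzle cap fully down for a moment and let it spring back. Then lay the cover board squarely on the tray and press it down until it sits level and fully home on all four corner posts; do not disturb the hammer or the shoe brush.

Things in the scene. Friction and masses are not known exactly. Their poses are not given: they have to be found in the camera images.
- tray: Low grey drying tray, fixed, 160 mm (own x) by 236 mm (own y), six pockets in two rows along its y. Floor 6 mm thick; pocket walls reach z 16 mm. At each corner, 71 mm in x and 110 mm in y from the middle, a dark steel post 18 x 12 mm, top at z 56 mm, with a stiff stud 8 mm higher at first. Origin at the middle of the underside, on the bench; z up.
- stud0 (a joint): How far the stud (8 mm across) of the post at -x, -y is pushed down, m (the other three are alike): 0 standing 8 mm proud of the post, 0.008 flush. No spring: friction of about 3 N holds it and it stays where pushed. The four together carry the cover's weight; about 15 N pressed on the middle of the cover sinks them all within a second.
- pocket0 (a point): Centre of the floor of pocket 0, at x -38, y -69, z 6 mm in the tray's frame. The pocket measures 46 mm along the tray's x by 67 mm along its y, so a block goes in with its length along the tray's y, either way round.
- pocket1 (a point): Centre of the floor of pocket 1, at x -38, y 0, z 6 mm in the tray's frame. The pocket measures 46 mm along the tray's x by 67 mm along its y, so a block goes in with its length along the tray's y, either way round.
- pocket2 (a point): Centre of the floor of pocket 2, at x -38, y 69, z 6 mm in the tray's frame. The pocket measures 46 mm along the tray's x by 67 mm along its y, so a block goes in with its length along the tray's y, either way round.
- pocket3 (a point): Centre of the floor of pocket 3, at x 38, y -69, z 6 mm in the tray's frame. The pocket measures 46 mm along the tray's x by 67 mm along its y, so a block goes in with its length along the tray's y, either way round.
- pocket4 (a point): Centre of the floor of pocket 4, at x 38, y 0, z 6 mm in the tray's frame. The pocket measures 46 mm along the tray's x by 67 mm along its y, so a block goes in with its length along the tray's y, either way round.
- pocket5 (a point): Centre of the floor of pocket 5, at x 38, y 69, z 6 mm in the tray's frame. The pocket measures 46 mm along the tray's x by 67 mm along its y, so a block goes in with its length along the tray's y, either way round.
- fitted0: Heel block that already sits in pocket 0 at the start, or is absent (None), which leaves that pocket empty: 60 mm long (own x), 38 mm wide (own y), 40 mm tall; its +x end is half-round, the other end square; layered brown leather on black rubber; 80 g or so; origin at the centre of its underside, z up when upright.
- fitted1: Heel block that already sits in pocket 1 at the start, or is absent (None), which leaves that pocket empty: 60 mm long (own x), 38 mm wide (own y), 40 mm tall; its +x end is half-round, the other end square; layered brown leather on black rubber; 80 g or so; origin at the centre of its underside, z up when upright.
- fitted2: Heel block that already sits in pocket 2 at the start, or is absent (None), which leaves that pocket empty: 60 mm long (own x), 38 mm wide (own y), 40 mm tall; its +x end is half-round, the other end square; layered brown leather on black rubber; 80 g or so; origin at the centre of its underside, z up when upright.
- fitted3: Heel block that already sits in pocket 3 at the start, or is absent (None), which leaves that pocket empty: 60 mm long (own x), 38 mm wide (own y), 40 mm tall; its +x end is half-round, the other end square; layered brown leather on black rubber; 80 g or so; origin at the centre of its underside, z up when upright.
- fitted4: Heel block that already sits in pocket 4 at the start, or is absent (None), which leaves that pocket empty: 60 mm long (own x), 38 mm wide (own y), 40 mm tall; its +x end is half-round, the other end square; layered brown leather on black rubber; 80 g or so; origin at the centre of its underside, z up when upright.
- fitted5: Heel block that already sits in pocket 5 at the start, or is absent (None), which leaves that pocket empty: 60 mm long (own x), 38 mm wide (own y), 40 mm tall; its +x end is half-round, the other end square; layered brown leather on black rubber; 80 g or so; origin at the centre of its underside, z up when upright.
- spare0: Spare heel block lying upright on the bench to the robot's left: 60 mm long (own x), 38 mm wide (own y), 40 mm tall; its +x end is half-round, the other end square; layered brown leather on black rubber; 80 g or so; origin at the centre of its underside, z up when upright.
- spare1: Spare heel block lying upright on the bench to the robot's left: 60 mm long (own x), 38 mm wide (own y), 40 mm tall; its +x end is half-round, the other end square; layered brown leather on black rubber; 80 g or so; origin at the centre of its underside, z up when upright.
- spare2: Spare heel block lying upright on the bench to the robot's left: 60 mm long (own x), 38 mm wide (own y), 40 mm tall; its +x end is half-round, the other end square; layered brown leather on black rubber; 80 g or so; origin at the centre of its underside, z up when upright.
- spare3: Spare heel block lying upright on the bench to the robot's left: 60 mm long (own x), 38 mm wide (own y), 40 mm tall; its +x end is half-round, the other end square; layered brown leather on black rubber; 80 g or so; origin at the centre of its underside, z up when upright.
- spare4: Spare heel block lying upright on the bench to the robot's left: 60 mm long (own x), 38 mm wide (own y), 40 mm tall; its +x end is half-round, the other end square; layered brown leather on black rubber; 80 g or so; origin at the centre of its underside, z up when upright.
- cover: Flat aluminium cover board, 160 mm (own x) by 236 mm (own y) by 6 mm, about 0.35 kg, lying to the robot's right; black bar handle on its middle, 18 mm wide (own x), 90 mm long (own y), from 6 to 40 mm above the underside. Origin at the centre of the underside. Fits the tray either way round, long side along long side; fully home its underside is 56 mm above the bench, on raised studs 64 mm.
- nozzle_top (a point): Centre of the top face of the canister's grey sprung nozzle cap (36 mm in diameter), 140 mm above the bench when up; it moves with the cap. The white primer canister below it is bolted to the bench, 62 mm in diameter (foot 80 mm), 106 mm tall.
- nozzle (a joint): How far the nozzle cap is pressed down, m: 0 up, 0.009 fully down. The spring pushes it up: it starts to move at about 2.7 N and takes about 7 N fully down; it counts as pressed beyond 0.007.
- hammer: Hammer lying on the bench, about 0.3 m long; not part of the job.
- shoe_brush: Wooden shoe brush, 150 x 45 x 38 mm; not part of the job.
Things that resemble listed ones, but are neither listed nor needed, are in the scene too. What is shaped like the spare1 but turquoise is not meant. What is shaped like the spare0 but red is not meant.

How it is judged:
On the way, in this order (a step that is already met when the one before it is completed fails the run):
1. every pocket of the tray holds a heel block (((horizontal distance between fitted0 and pocket0 below 0.012 m and z of fitted0 in the frame of tray below 0.011 m) or (horizontal distance between spare0 and pocket0 below 0.012 m and z of spare0 in the frame of tray below 0.011 m) or (horizontal distance between spare1 and pocket0 below 0.012 m and z of spare1 in the frame of tray below 0.011 m) or (horizontal distance between spare2 and pocket0 below 0.012 m and z of spare2 in the frame of tray below 0.011 m) or (horizontal distance between spare3 and pocket0 below 0.012 m and z of spare3 in the frame of tray below 0.011 m) or (horizontal distance between spare4 and pocket0 below 0.012 m and z of spare4 in the frame of tray below 0.011 m)) and ((horizontal distance between fitted1 and pocket1 below 0.012 m and z of fitted1 in the frame of tray below 0.011 m) or (horizontal distance between spare0 and pocket1 below 0.012 m and z of spare0 in the frame of tray below 0.011 m) or (horizontal distance between spare1 and pocket1 below 0.012 m and z of spare1 in the frame of tray below 0.011 m) or (horizontal distance between spare2 and pocket1 below 0.012 m and z of spare2 in the frame of tray below 0.011 m) or (horizontal distance between spare3 and pocket1 below 0.012 m and z of spare3 in the frame of tray below 0.011 m) or (horizontal distance between spare4 and pocket1 below 0.012 m and z of spare4 in the frame of tray below 0.011 m)) and ((horizontal distance between fitted2 and pocket2 below 0.012 m and z of fitted2 in the frame of tray below 0.011 m) or (horizontal distance between spare0 and pocket2 below 0.012 m and z of spare0 in the frame of tray below 0.011 m) or (horizontal distance between spare1 and pocket2 below 0.012 m and z of spare1 in the frame of tray below 0.011 m) or (horizontal distance between spare2 and pocket2 below 0.012 m and z of spare2 in the frame of tray below 0.011 m) or (horizontal distance between spare3 and pocket2 below 0.012 m and z of spare3 in the frame of tray below 0.011 m) or (horizontal distance between spare4 and pocket2 below 0.012 m and z of spare4 in the frame of tray below 0.011 m)) and ((horizontal distance between fitted3 and pocket3 below 0.012 m and z of fitted3 in the frame of tray below 0.011 m) or (horizontal distance between spare0 and pocket3 below 0.012 m and z of spare0 in the frame of tray below 0.011 m) or (horizontal distance between spare1 and pocket3 below 0.012 m and z of spare1 in the frame of tray below 0.011 m) or (horizontal distance between spare2 and pocket3 below 0.012 m and z of spare2 in the frame of tray below 0.011 m) or (horizontal distance between spare3 and pocket3 below 0.012 m and z of spare3 in the frame of tray below 0.011 m) or (horizontal distance between spare4 and pocket3 below 0.012 m and z of spare4 in the frame of tray below 0.011 m)) and ((horizontal distance between fitted4 and pocket4 below 0.012 m and z of fitted4 in the frame of tray below 0.011 m) or (horizontal distance between spare0 and pocket4 below 0.012 m and z of spare0 in the frame of tray below 0.011 m) or (horizontal distance between spare1 and pocket4 below 0.012 m and z of spare1 in the frame of tray below 0.011 m) or (horizontal distance between spare2 and pocket4 below 0.012 m and z of spare2 in the frame of tray below 0.011 m) or (horizontal distance between spare3 and pocket4 below 0.012 m and z of spare3 in the frame of tray below 0.011 m) or (horizontal distance between spare4 and pocket4 below 0.012 m and z of spare4 in the frame of tray below 0.011 m)) and ((horizontal distance between fitted5 and pocket5 below 0.012 m and z of fitted5 in the frame of tray below 0.011 m) or (horizontal distance between spare0 and pocket5 below 0.012 m and z of spare0 in the frame of tray below 0.011 m) or (horizontal distance between spare1 and pocket5 below 0.012 m and z of spare1 in the frame of tray below 0.011 m) or (horizontal distance between spare2 and pocket5 below 0.012 m and z of spare2 in the frame of tray below 0.011 m) or (horizontal distance between spare3 and pocket5 below 0.012 m and z of spare3 in the frame of tray below 0.011 m) or (horizontal distance between spare4 and pocket5 below 0.012 m and z of spare4 in the frame of tray below 0.011 m))), for 0.2 s.
2. the nozzle cap is pressed fully down (value of joint nozzle above 0.007 m), for 0.1 s.
3. the nozzle cap has sprung back up (value of joint nozzle below 0.003 m), for 0.1 s.
At the end, for the whole second after the job is handed in: Every pocket holds an upright block on its floor, within 12 mm of centre, the first ones still in their own pockets; the cover lies still, within 15 mm and 0.1 rad of square on the tray, level within 0.025 rad and down on the posts within 3.5 mm; the nozzle cap is up (all of step 1 and horizontal distance between fitted0 and pocket0 below 0.012 m and z of each of fitted0, fitted1, fitted2, fitted3, fitted4, fitted5 in the frame of tray below 0.011 m and horizontal distance between fitted1 and pocket1 below 0.012 m and horizontal distance between fitted2 and pocket2 below 0.012 m and horizontal distance between fitted3 and pocket3 below 0.012 m and horizontal distance between fitted4 and pocket4 below 0.012 m and horizontal distance between fitted5 and pocket5 below 0.012 m and horizontal distance between cover and tray below 0.015 m and angle between the x axis of cover and the x axis of tray, either way round below 0.1 rad and z of cover in the frame of tray between 0.052 and 0.0595 m and angle between cover's own z axis and vertical below 0.025 rad and linear speed of cover below 0.02 m/s and value of joint nozzle below 0.003 m); the robot touches nothing.
It fails at once if the nozzle is sprayed while a pocket is still empty (value of joint nozzle above 0.006 m and not (horizontal distance between any of fitted0, spare0, spare1, spare2, spare3, spare4 and pocket0 below 0.056 m and horizontal distance between any of fitted1, spare0, spare1, spare2, spare3, spare4 and pocket1 below 0.056 m and horizontal distance between any of fitted2, spare0, spare1, spare2, spare3, spare4 and pocket2 below 0.056 m and horizontal distance between any of fitted3, spare0, spare1, spare2, spare3, spare4 and pocket3 below 0.056 m and horizontal distance between any of fitted4, spare0, spare1, spare2, spare3, spare4 and pocket4 below 0.056 m and horizontal distance between any of fitted5, spare0, spare1, spare2, spare3, spare4 and pocket5 below 0.056 m)).
It fails at once if the nozzle is sprayed while the cover is over the tray (value of joint nozzle above 0.006 m and horizontal distance between cover and tray below 0.1 m).
It fails at once if the hammer is disturbed (distance of hammer from where it was at the start of the episode above 0.03 m).
It fails at once if the shoe brush is disturbed (distance of shoe_brush from where it was at the start of the episode above 0.03 m).
Of fitted0, fitted1, fitted2, fitted3, fitted4, fitted5 only 1 to 3 are there at a start; the rules pass over those that are not, and their reading is None.
At some moment in a run one of spare0, spare1, spare2, spare3, spare4, cover may be knocked a few centimetres aside while the robot is not near it.
It also fails if it takes over 210 s, if anything falls off the work surface, if the arm or the gripper's body presses on something with over 40 N, if the wrist force passes 120 N, or if a joint passes its speed limit or range.

## Working session

There is one attempt and no reset: what is moved stays moved. The work goes in short steps, each a Python script; the robot and the scene stay as the last script left them, time stands still between calls to the robot, and variables do not carry over. Pictures are saved under pics/ and viewed, at most 14 in all, crops included, and the job is handed in when it is done.

```bash
ls; mkdir -p pics; python3 - <<'E'
from cell import bot, imaging, finder, monitor
import cv2
for n in ("top","scene"):
    s=imaging.snapshot(n); cv2.imwrite(f"pics/{n}0.png",s["image"]); print(n,s["camera_matrix"].tolist(),s["cam_to_world"].round(3).tolist())
    for t in ("tray","spare0","cover","nozzle_top","hammer","shoe_brush"):
        print(t,[(round(d["conf"],2),[round(v*k) for v,k in zip(d["at"],(560,420))]) for d in finder.landmark_of(n,t)])
E
```

```text
pics
top [[425.09326569134214, 0.0, 274.17593925775594], [0.0, 425.09326569134214, 214.54508693789685], [0.0, 0.0, 1.0]] [[-0.022, -0.997, 0.072, 0.49], [-1.0, 0.022, 0.006, 0.038], [-0.007, -0.072, -0.997, 1.364], [0.0, 0.0, 0.0, 1.0]]
tray [(0.8, [286, 228])]
spare0 [(0.71, [169, 225]), (0.71, [141, 236]), (0.67, [197, 233]), (0.66, [174, 197]), (0.65, [209, 261]), (0.52, [172, 262]), (0.49, [166, 300])]
cover [(0.83, [403, 254])]
nozzle_top [(0.66, [371, 201]), (0.4, [209, 266])]
hammer [(0.87, [324, 150])]
shoe_brush [(0.9, [253, 155])]
scene [[451.30310805052306, 0.0, 281.2234603661875], [0.0, 451.30310805052306, 214.83926174269502], [0.0, 0.0, 1.0]] [[0.135, 0.784, -0.605, 1.322], [0.991, -0.105, 0.085, -0.034], [0.003, -0.611, -0.791, 1.077], [0.0, 0.0, 0.0, 1.0]]
tray [(0.79, [259, 229])]
spare0 [(0.93, [415, 214]), (0.91, [373, 188]), (0.8, [397, 186]), (0.74, [339, 191]), (0.7, [370, 166]), (0.6, [387, 219]), (0.59, [352, 219]), (0.58, [350, 248]), (0.54, [387, 244])]
cover [(0.97, [132, 218])]
nozzle_top [(0.73, [164, 227])]
hammer [(0.79, [220, 311])]
shoe_brush [(0.92, [304, 299])]
```

View pics/top0.png

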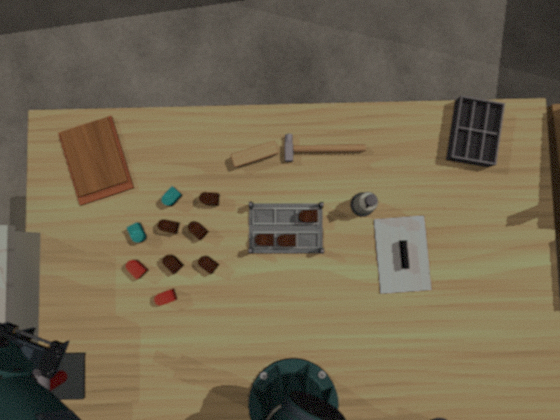

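View pics/scene0.png

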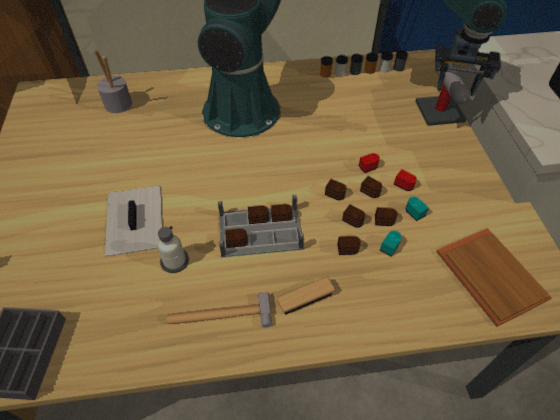

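Top view: the tray is at (286,228), with blocks at (308,216), (264,240) and (287,240), so three pockets are empty. Brown spares are at (209,199), (169,227), (197,230), (172,264) and (208,264). The look-alikes are turquoise at (171,197) and (136,233), and red at (136,269) and (166,297). The canister is at (366,204) and the cover at (403,254). The brush is at (253,155) and the hammer at (324,150); the dark tray at (475,130) and the wooden board at (95,160) are distractors.

```bash
cat > h.py <<'E'
from cell import bot, imaging, workorder, finder, monitor
import numpy as np, cv2
from scipy.spatial.transform import Rotation as R
def cloud(*names):
    P=[];C=[]
    for n in names:
        s=imaging.snapshot(n);d=s["depth"];v,u=np.nonzero(d>0);z=d[v,u]
        K=s["camera_matrix"];p=np.c_[(u-K[0,2])/K[0,0]*z,(v-K[1,2])/K[1,1]*z,z]
        T=s["cam_to_world"];P.append(p@T[:3,:3].T+T[:3,3]);C.append(s["image"][v,u].astype(int))
    return np.vstack(P),np.vstack(C)
def rects(p,cell=.003,minpts=15):
    """connected groups of points seen from above -> (centre, long, short, yaw of long side, mean z)"""
    o=np.array([0.,-1.]);ij=((p[:,:2]-o)/cell).astype(int)
    ok=(ij>=0).all(1)&(ij<700).all(1);p=p[ok];ij=ij[ok]
    m=np.zeros((700,700),np.uint8);m[ij[:,0],ij[:,1]]=1;m=cv2.dilate(m,np.ones((3,3),np.uint8))
    n,l=cv2.connectedComponents(m);out=[];lab=l[ij[:,0],ij[:,1]]
    for k in range(1,n):
        q=p[lab==k]
        if len(q)<minpts: continue
        c,(a,b),t=cv2.minAreaRect((q[:,:2]*1000).astype(np.float32));t=np.radians(t)
        if a<b: a,b,t=b,a,t+np.pi/2
        out.append((np.array(c)/1000,a,b,(t+np.pi/2)%np.pi-np.pi/2,np.median(q[:,2])))
    return out
def brown(C): # dark brown leather: low brightness, not red/turquoise/green
    h=cv2.cvtColor(C[None].astype(np.uint8),cv2.COLOR_BGR2HSV)[0].astype(int)
    return h[:,2]<95
def quat(yaw): # tool down, closing line (tool y) at angle yaw in the bench plane
    y=np.array([np.cos(yaw),np.sin(yaw),0]);z=np.array([0,0,-1.])
    return R.from_matrix(np.c_[np.cross(y,z),y,z]).as_quat()
E
python3 - <<'E'
from h import *
f=lambda r:[(c.round(3).tolist(),round(a),round(b),round(t,2),round(float(z),3)) for c,a,b,t,z in r]
for n in ("top","scene"):
    P,C=cloud(n);print(n)
    w=(P[:,0]>.3)&(P[:,0]<.9)
    a=w&(P[:,2]>.034)&(P[:,2]<.05)&(P[:,1]>.17)&(P[:,1]<.55)
    print("blocks");[print(x) for x in f(rects(P[a]))]
    hs=C[a]; 
    a=w&(abs(P[:,1])<.16)&(P[:,2]>.008)&(P[:,2]<.08); print("tray",*f(rects(P[a],.004)),sep="\n")
    a=w&(abs(P[:,1])<.16)&(P[:,2]>.05)&(P[:,2]<.08)&(P[:,0]<.67); print("posts",*f(rects(P[a],minpts=3)),sep="\n")
    a=w&(abs(P[:,1])<.16)&(P[:,2]>.035)&(P[:,2]<.05)&(P[:,0]<.67); print("fitted",*f(rects(P[a],minpts=8)),sep="\n")
    a=w&(P[:,1]<-.17)&(P[:,2]>.03)&(P[:,2]<.05); print("handle",*f(rects(P[a])),sep="\n")
    a=w&(P[:,1]<-.15)&(P[:,1]>-.4)&(P[:,2]>.004)&(P[:,2]<.012); print("board",*f(rects(P[a])),sep="\n")
    a=w&(P[:,1]<-.1)&(P[:,1]>-.45)&(P[:,2]>.13); print("cap",*f(rects(P[a])),sep="\n")
    a=w&(P[:,0]>.65)&(abs(P[:,1])<.3)&(P[:,2]>.012)&(P[:,2]<.09); print("tools",*f(rects(P[a])),sep="\n")
im=cv2.imread("pics/top0.png")[180:320,110:330];cv2.imwrite("pics/crop1.png",cv2.resize(im,None,fx=3.5,fy=3.5,interpolation=cv2.INTER_CUBIC))
E
```

```text
top
blocks
([0.336, 0.391], 59, 38, np.float64(-1.24), 0.04)
([0.429, 0.482], 60, 38, np.float64(0.78), 0.04)
([0.437, 0.257], 59, 38, np.float64(0.92), 0.04)
([0.442, 0.37], 60, 40, np.float64(0.77), 0.04)
([0.539, 0.478], 58, 38, np.float64(0.44), 0.04)
([0.546, 0.289], 59, 37, np.float64(0.8), 0.04)
([0.559, 0.38], 59, 37, np.float64(1.35), 0.04)
([0.643, 0.251], 59, 38, np.float64(1.46), 0.04)
([0.65, 0.371], 59, 39, np.float64(-0.79), 0.04)
([0.769, 0.174], 29, 7, np.float64(-0.0), 0.037)
tray
([0.545, 0.01], 233, 159, np.float64(1.55), 0.018)
([0.783, 0.099], 140, 47, np.float64(-1.28), 0.037)
([0.801, -0.077], 166, 89, np.float64(1.54), 0.023)
posts
([0.47, -0.097], 15, 10, np.float64(-0.04), 0.056)
([0.475, 0.12], 15, 10, np.float64(-0.0), 0.058)
([0.511, 0.01], 48, 35, np.float64(-0.81), 0.051)
([0.511, 0.064], 28, 22, np.float64(-0.02), 0.051)
([0.571, -0.047], 11, 7, np.float64(-0.61), 0.051)
([0.579, -0.084], 7, 1, np.float64(-1.13), 0.051)
([0.587, -0.037], 16, 4, np.float64(-0.95), 0.05)
([0.612, -0.102], 16, 10, np.float64(-0.03), 0.056)
([0.617, 0.118], 16, 10, np.flo
[... 2501 characters left out ...]
27), 0.04)
([0.818, -0.593], 157, 144, np.float64(-0.19), 0.041)
board
([0.474, -0.333], 324, 133, np.float64(-0.0), 0.007)
([0.632, -0.246], 110, 63, np.float64(-1.34), 0.008)
([0.731, -0.233], 85, 27, np.float64(-0.31), 0.005)
([0.738, -0.174], 40, 25, np.float64(-1.54), 0.004)
([0.815, -0.179], 36, 19, np.float64(1.14), 0.006)
([0.847, -0.325], 78, 50, np.float64(1.28), 0.004)
([0.863, -0.165], 36, 25, np.float64(-0.13), 0.005)
cap
([0.617, -0.236], 38, 34, np.float64(-0.01), 0.139)
tools
([0.654, -0.235], 17, 8, np.float64(-1.47), 0.049)
([0.659, 0.251], 59, 17, np.float64(1.57), 0.037)
([0.785, 0.107], 150, 47, np.float64(-1.28), 0.038)
([0.803, -0.12], 259, 89, np.float64(1.55), 0.024)
```

View pics/crop1.png

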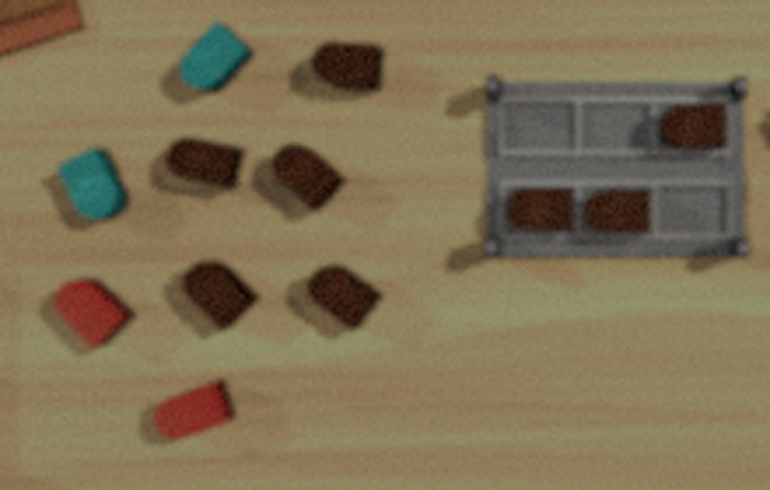

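Crop: brown spares at (348,67), (205,163), (308,176), (218,296) and (345,296); turquoise and red are clearly separate. The empty pockets are upper left, upper middle and lower right, which are (38,69), (38,0) and (-38,-69) mm in the tray frame. Measured sizes match the description. Starting with the nearest brown blocks.

```bash
cat >> h.py <<'E'
TC=np.array([.545,.0108]);TY=-.022
def pk(x,y): return TC+np.array([[np.cos(TY),-np.sin(TY)],[np.sin(TY),np.cos(TY)]])@np.array([x,y])
def locate_block(near):
    P,C=cloud("top");a=(P[:,2]>.034)&(P[:,2]<.05)&(np.hypot(*(P[:,:2]-near).T)<.07)
    r=min(rects(P[a]),key=lambda r:np.hypot(*(r[0]-near)));return r[0]+[.001,.0015],r
def over(xy,z,yaw): # nearest of the two equivalent wrist turns
    q0=np.array(monitor.read_qpos());best=None
    for k in (0,np.pi):
        j=bot.inverse_kinematics([*xy,z],quat(yaw+k))
        if j is not None and abs(j[5])<2.9:
            d=np.abs(np.array(j)-q0).max()
            if best is None or d<best[0]: best=(d,yaw+k)
    bot.movep([*xy,z],quat(best[1]))
def place(near,pocket):
    c,r=locate_block(np.array(near));print("block",c.round(4),[round(float(v),3) for v in r[1:]])
    assert 52<r[1]<65 and 33<r[2]<45
    bot.grip(.062,15);over(c,.13,r[3]+np.pi/2)
    bot.line_to([*c,.032],guard=8);bot.grip(0,20);g=monitor.read_finger_gap()
    bot.line_to([*c,.13],feed=.25)
    print("gap",g,monitor.read_finger_gap());assert g>.03
    p=pk(*pocket);over(p,.13,TY)
    bot.line_to([*p,.055],feed=.2);h=bot.line_to([*p,.0385],feed=.05,guard=5)
    print("guard",h,np.round(monitor.read_eef_pos(),4));bot.grip(.058);bot.line_to([*p,.15],feed=.25)
    print("t",monitor.read_time())
E
python3 - <<'E'
from h import *
place([.643,.251],[.038,.069])
place([.546,.289],[.038,0])
s=imaging.snapshot("scene");cv2.imwrite("pics/s1.png",s["image"])
E
```

```text
block [0.6446 0.2518] [59.107, 38.135, 1.45, 0.04]
gap 0.03808028981756505 0.037872717904625555
guard True [0.5848 0.079  0.0381]
t 8.15
block [0.5467 0.2901] [59.579, 37.32, 0.792, 0.04]
gap 0.038204290063155 0.03802866284007467
guard True [0.5832 0.01   0.0381]
t 14.5167
```

View pics/s1.png

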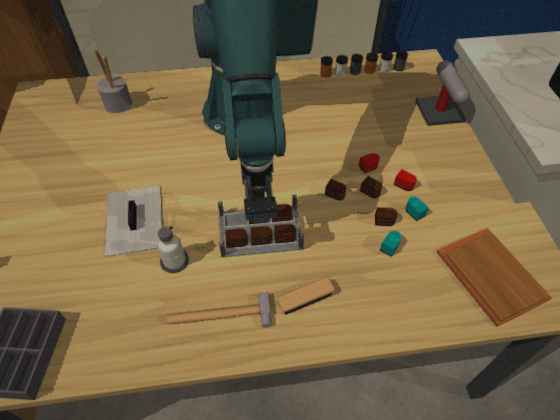

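The scene view shows both blocks seated in the far row (at (261,235) and (285,233)); everything else is unchanged. Next is the third block, then a check.

```bash
python3 - <<'E'
from h import *
place([.437,.257],[-.038,-.069])
bot.movep([.45,-.2,.25],quat(TY))
f=lambda r:[(c.round(4).tolist(),round(a),round(b),round(t,3),round(float(z),3)) for c,a,b,t,z in r]
P,C=cloud("top")
w=(P[:,0]>.3)&(P[:,0]<.67);Q=P[w&(abs(P[:,1])<.16)]
print("fitted",*f(rects(Q[(Q[:,2]>.04)&(Q[:,2]<.052)],.0025,8)),sep="\n")
for x in(-.038,.038):
  for y in(-.069,0,.069):print(pk(x,y).round(4))
cv2.imwrite("pics/t2.png",cv2.resize(imaging.snapshot("top")["image"][180:300,220:440],None,fx=3.5,fy=3.5,interpolation=cv2.INTER_CUBIC))
E
```

```text
block [0.4387 0.2592] [59.472, 37.522, 0.939, 0.04]
gap 0.037693572678907064 0.03793862766514309
guard True [ 0.5058 -0.0574  0.0381]
t 21.1083
fitted
([0.5044, -0.0239], 124, 37, np.float64(1.549), 0.045)
([0.5081, 0.0783], 56, 34, np.float64(1.549), 0.046)
([0.5795, -0.0614], 60, 35, np.float64(1.549), 0.046)
([0.5811, 0.01], 59, 35, np.float64(1.543), 0.046)
([0.5826, 0.0785], 59, 35, np.float64(1.55), 0.046)
[ 0.5055 -0.0573]
[0.507  0.0116]
[0.5085 0.0806]
[ 0.5815 -0.059 ]
[0.583 0.01 ]
[0.5845 0.0789]
```

View pics/t2.png

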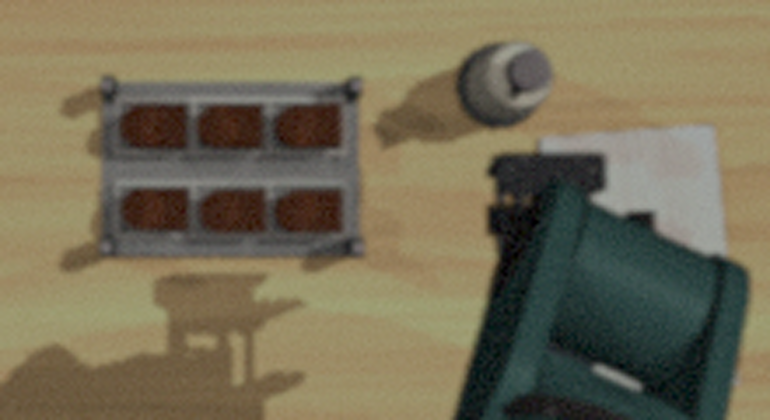

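All six pockets are filled: block tops read 45–46 mm and each centre is within about 3 mm of its pocket. Next, the nozzle with closed fingers.

```bash
python3 - <<'E'
from h import *
bot.grip(0)
P,C=cloud("scene");a=(P[:,2]>.13)&(P[:,2]<.15)&(np.hypot(P[:,0]-.6155,P[:,1]+.237)<.04)
print([(r[0].round(4),r[1],r[2],r[4]) for r in rects(P[a])])
c=[.6155,-.237]
over(c,.22,TY);bot.line_to([*c,.165])
h=bot.line_to([*c,.148],feed=.02,guard=11);print(h,np.round(monitor.read_eef_pos(),4),np.round(monitor.read_contact_force(),1))
bot.dwell(.3);print(np.round(monitor.read_eef_pos(),4),np.round(monitor.read_contact_force(),1))
bot.line_to([*c,.22],feed=.1);bot.dwell(.3)
bot.movep([.5,.1,.3],quat(TY));bot.grip(.05)
f=lambda r:[(c.round(4).tolist(),round(a),round(b),round(t,3),round(float(z),3)) for c,a,b,t,z in r]
for n in("top","scene"):
    P,C=cloud(n);a=(P[:,0]>.35)&(P[:,0]<.57)&(P[:,1]<-.2)&(P[:,1]>-.5)
    print(n,f(rects(P[a&(P[:,2]>.03)&(P[:,2]<.05)])))
    b=a&(C.min(1)>125)&(P[:,2]<.02);print(f(rects(P[b])))
    a=(P[:,2]>.13)&(P[:,2]<.15)&(np.hypot(P[:,0]-.6155,P[:,1]+.237)<.04);print("cap",f(rects(P[a])))
print(monitor.read_time())
E
```

```text
[(array([ 0.6173, -0.2356]), 37.179359436035156, 34.07743453979492, np.float64(0.13949935927881763))]
True [ 0.6159 -0.2371  0.1503] [-1.4  0.5  6.8]
[ 0.6158 -0.2372  0.1503] [-2.   0.9  6.6]
top [([0.4538, -0.3585], 88, 19, np.float64(0.061), 0.039)]
[([0.4587, -0.3587], 224, 162, np.float64(0.047), 0.005)]
cap [([0.6129, -0.2372], 38, 34, np.float64(-0.052), 0.138)]
scene [([0.4566, -0.3558], 92, 19, np.float64(0.059), 0.039)]
[([0.4601, -0.3588], 223, 161, np.float64(0.025), 0.006)]
cap [([0.6179, -0.2355], 42, 35, np.float64(0.014), 0.14)]
28.725
```

The cap travelled from about 0.159 to 0.1503 and sprang back to 0.139. Next, the cover: the handle is at about (0.455,-0.357), with its long side at yaw 0.045.

```bash
python3 - <<'E'
from h import *
c=np.array([.4552,-.3572]);g=.031
bot.grip(.05,40);over(c,.15,.045+np.pi/2)
print("guard",bot.line_to([*c,g],feed=.1,guard=8));bot.grip(0,45);print("gap",monitor.read_finger_gap())
z=monitor.read_eef_pos()[2]
bot.line_to([*c,.28],feed=.2);print("gap",monitor.read_finger_gap(),monitor.read_contact_force())
over(TC,.28,TY)
cv2.imwrite("pics/c3.png",imaging.snapshot("scene")["image"])
bot.line_to([*TC,z+.064+.015],feed=.15)
h=bot.line_to([*TC,z+.064-.002],feed=.03,guard=4);print(h,z,np.round(monitor.read_eef_pos(),4),np.round(monitor.read_contact_force(),1),monitor.read_time())
E
```

```text
guard False
gap 0.017644510206616802
gap 0.017928314176905408 [ 0.16703835 -0.2750749  -3.78042696]
True 0.03110142121452615 [0.5448 0.0108 0.0942] [ 1.1  0.6 -1.9] 37.2917
```

View pics/c3.png

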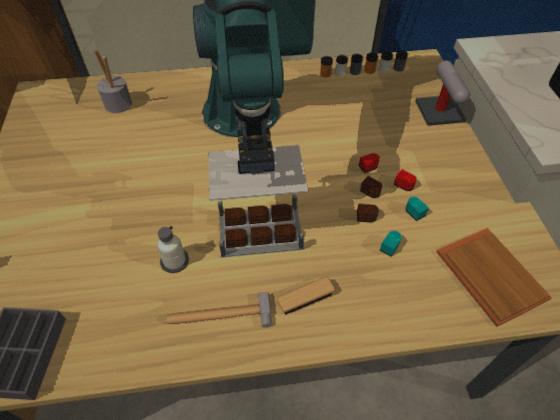

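The picture shows the cover held level and square above the tray (256,170); the tray is full, and one spare on the bench was knocked aside, which doesn't matter. Contact came at stud height. Pressing home.

```bash
python3 - <<'E'
from h import *
h=bot.line_to([*TC,.0866],feed=.01,guard=30);print(h,np.round(monitor.read_eef_pos(),4),np.round(monitor.read_contact_force(),1))
bot.dwell(.5);bot.grip(.045);bot.line_to([*TC,.17],feed=.15)
# confirm with a press on the handle's top
bot.grip(0);bot.line_to([*TC,.122]);h=bot.line_to([*TC,.112],feed=.015,guard=22)
print(h,np.round(monitor.read_eef_pos(),4),np.round(monitor.read_contact_force(),1));bot.dwell(1)
print(np.round(monitor.read_eef_pos(),4),np.round(monitor.read_contact_force(),1))
bot.line_to([*TC,.25],feed=.15);bot.movep([.3,.6,.3],quat(TY))
P,C=cloud("top");a=(P[:,0]>.4)&(P[:,0]<.68)&(abs(P[:,1]-.01)<.16)
Q=P[a&(P[:,2]>.052)&(P[:,2]<.08)];r=max(rects(Q),key=lambda r:r[1]);print(r)
q=Q[abs(Q[:,2]-.062)<.006];A=np.linalg.lstsq(np.c_[q[:,:2]-TC,np.ones(len(q))],q[:,2],rcond=None)[0];print("plane",A)
print([r for r in rects(P[a&(P[:,2]>.088)])])
P,C=cloud("scene");q=P[(P[:,2]>.13)&(P[:,2]<.15)&(np.hypot(P[:,0]-.6155,P[:,1]+.237)<.04)];print("cap z",np.median(q[:,2]),monitor.read_time())
cv2.imwrite("pics/f4.png",imaging.snapshot("scene")["image"])
E
```

```text
False [0.5447 0.0108 0.0871] [-7.   0.1 15. ]
True [0.5453 0.0108 0.1153] [-2.7 -0.4 12.7]
[0.5452 0.0108 0.1153] [-2.6  0.1 10. ]
(array([0.54367151, 0.00949827]), 234.48733520507812, 157.07949829101562, np.float64(1.5484618594710016), np.float64(0.06172692966955229))
plane [0.00087031 0.00029094 0.06172001]
[(array([0.54175714, 0.00895495]), 86.59941101074219, 15.24233627319336, np.float64(1.549802095289584), np.float64(0.09544395658837224))]
cap z 0.1392808455457284 46.2417
```

View pics/f4.png

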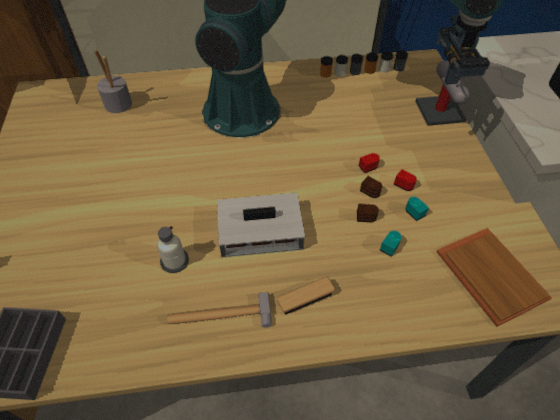

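The cover sits square at (260,225), with its top plane at 61.7 mm, so the underside is at about 56 mm. Its tilt is about 0.001 rad, the cap is up, and the hammer and brush have not moved. Handing in.

```bash
python3 -c "
from cell import workorder
print(workorder.sign_off())"
```

```text
the job is handed in; nothing more can be done
None
```

I handed the job in after about 46 s of robot time: all six pockets are filled, the nozzle cap was pressed about 8.7 mm and sprang back, and the cover sits level and fully home; no pass/fail result came back.

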